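# Set the gel viewer's filter lever to the third click

### The job

On the gel viewer, set the filter lever by pushing its black tab with the fingertips or the outside of the fingers, never pinching it. First push the lever fully home, against the stop at the end of its slot nearest the round steel boss, then push it back the other way, counting the clicks, and leave it sitting in the third click from home without ever letting it run on into the fourth. Leave everything else on the bench where it is, and finish clear of the viewer.

Things in the scene. Friction and masses are not known exactly. Their poses are not given: they have to be found in the camera images.
- viewer: white gel viewer, fixed box 200 (x) x 320 (y) x 60 mm high; origin under its centre, z up. Deck at 60 mm; the lever's slot runs along y at x = -45 mm (the robot's side) on a bare metal strip; y points away from home. Behind the slot (x -10 to 95 mm, y within 125 mm) a window frame is 6 mm higher. Yaw within 0.6 rad of 0, where the home end is at the robot's right.
- lever (a joint): lever travel (m): 0 = home at a rigid stop (viewer y = -42 mm), grows along viewer +y, far stop 0.084. Clicks every 14 mm: 0.014, 0.028, 0.042 (third, y = 0), 0.056.. Each takes about 5 N at its start, falling to almost none midway; there the lever jumps ahead of the finger into the next click and stays. Starts at or between the first and second click.
- lever_top (a point): centre of the top of the lever's black tab, 105 mm above the table (45 mm above the deck). The tab is an upright plate 30 mm wide across the slot (viewer x), 14 mm thick along the slot (viewer y), its lower edge 8 mm above the deck; push on one of its two wide faces only: a grip on the tab loads its home and far halves at once and counts as pinching.
- home_boss (a point): top centre of the round steel boss, 24 mm across and 6 mm high, fixed on the deck in line with the slot, 83 mm beyond the lever's home position: it marks the home end
- marker: black marker pen, 130 x 12 x 12 mm, lying loose on the amber window; origin under its middle
- tube_box: small white storage box with a clear cover, 62 x 62 x 39 mm, loose on the amber window; origin under its centre
- tube_rack: loose blue tube rack, 90 x 130 x 50 mm, with a few clear tube caps standing 14 mm above it, beside the viewer's left end; origin under its centre
- pipette: white hand pipette about 290 mm long, up to 26 mm high, lying loose in front of the viewer (on the robot's side); origin under its barrel
- buffer_bottle: green capped bottle, 68 mm across, 120 mm tall, loose, beside the viewer's right end; origin under its centre
- jar: small jar, 52 mm across, 60 mm tall, loose, beside the viewer's right end; origin under its centre
- dish: clear shallow dish, 90 mm across, 16 mm high, loose, behind the viewer; origin under its centre
- tip_tray: grey divided tray, 90 x 120 x 45 mm, loose, behind the viewer; origin under its centre

How it is judged:
By the outcome, as a careful person would: the job done as asked, in the order asked, and still so for the second after the job is handed in, with the robot touching nothing.
It also fails if it takes over 61 s, if anything falls off the work surface, if the arm or the gripper's body presses on something with over 40 N, if the wrist force passes 120 N, or if a joint passes its speed limit or range.

### The arm

A 7-joint arm with a two-finger parallel gripper is mounted at the origin on the work surface. World frame = base frame: x ahead of the robot, y to its left, z up, the work surface at z = 0. Lengths are in mm, angles in rad, forces in N, time in s.
With the tool pointing down it reaches from about 350 to 900 mm from the base axis. Payload 19.9 kg.
Tool frame: the origin (TCP) lies midway between the tips of the shut fingers; the grasp point (between the pads) lies env.grip_depth behind it (env.grip_depth is the distance from the TCP to the grasp point, in mm); x points along the fingers, z is the direction in which the jaws open and shut, and the axes are right-handed (so a half turn about x gives the same grasp; the last joint's range is limited). The gripper opens to 85 mm and grips with 20 to 120 N. Pads are 22 mm wide; open, the fingers measure 114 mm over their backs; the gripper's body (76 mm by 85 mm) begins 54 mm behind the grasp point. The pads swing forward as they close: fully open they stand 13 mm farther back than shut.
Start: joints at [-1.268, 0.417, -0.01, 1.614, 0.005, 1.111, -0.053], TCP at [211.244, 588.198, 231.26] pointing down, gripper open.
Joint ranges: [-2.81, 2.81], [-0.39, 2.02], [-1.27, 1.25], [0.06, 2.57], [-1.19, 4.33], [0.19, 2], [-2.82, 2.82]. Speed limits (rad/s): [1.89, 1.89, 2.39, 2.39, 3.01, 3.01, 3.01].

### API

Orientations are given as a rotation vector (axis times angle).
In Python, from bench import status, eyes, env gives the robot as it stands.
- The arm moves only by the tool apply_moves, never from a script. Its argument "plan" is one flat list of numbers, 6 for each row, row after row: the shift along the world's x, y, z in m, then the turn, a rotation vector about the world's x, y, z in degrees. A call has 1 to 12 rows; each row shifts and turns the pose as measured when the row begins; what a row does not reach is not made up. A row lasts 1/10 s, in which the tool goes at most 50 mm and 8.59 degrees, less where a joint would pass 70% of its speed; a pose out of reach is approached as far as the arm can. A call with a gripper value outside its range is refused whole. "gripper" is the finger opening in m, from 0 to 0.0854, set as the call begins (left out, the last holds). The fingers move at their own pace and stop on an object; the grip force is fixed at half the most. Time passes only in rows, so rows that do not move let the fingers close. It gives the time, the measured TCP pose, the force and the opening at its end, in the units of the state.
- status.get_state(): the state, without advancing time (a new reading comes with each control period).
- eyes.grab_frame(name): name is "scene" or "top" or "wrist"; returns a dict with "pixels" (400x640x3 uint8, red, green, blue), "range_z" (400x640 float32, mm along the optical axis (not along the pixel's ray), 0 where there is no reading), "vfov" (degrees; the focal length in pixels is half the picture's height over the tangent of half this angle, whatever the lens; pixels are square), "cx", "cy" (the principal point, pixels), "R" (3x3) and "t" (3): a world point X has camera coordinates R X + t. Camera axes: x right, y down, z forward; pixel columns grow to the right and rows downward; lengths in mm; the calibration is good to about 2 mm. A picture is of the moment at which its call begins.
- env.hand_in(): hands the job in, once; it reports no verdict.
The state is a dict: "time_s": time; "joints": joint angles; "joint_vel": joint speeds; "tau": joint torques, N m; "position": TCP position; "orientation": TCP orientation; "contact_force": force on the tool from outside, world axes, zero at the start; "torque": the same for the moment, N m; "grip_width": finger opening in mm.
Only numpy, scipy, OpenCV 4.12 (cv2) and the standard library are available. Lean on these libraries where they do the work, as an engineer would, in place of code of your own. Each camera call takes 0.05 s, during which the arm holds its last target.

## Working session

There is one attempt and no reset: what is moved stays moved. The work goes in short steps, Python scripts to look and compute and a tool call to move; the robot and the scene stay as the last step left them, time stands still between calls to the robot, and variables do not carry over. Pictures are saved under pics/ and viewed, and the job is handed in when it is done.

Besides the shell and the picture viewer there is one more tool, called as name(argument=value, ...), one argument or row to a line, values as JSON. apply_moves: Moves the arm, as the interface text tells. Its arguments: {"type":"object","properties":{"plan":{"type":"array","items":{"type":"number"}},"gripper":{"type":"number"}},"required":["plan"]}

```bash
ls; mkdir -p pics; python3 - <<'E'
from bench import status, eyes, env
import cv2,numpy as np
print(status.get_state(), env.grip_depth)
for n in ["scene","top","wrist"]:
    f=eyes.grab_frame(n); cv2.imwrite(f"pics/{n}0.png",f["pixels"][:,:,::-1]); np.savez(f"{n}0.npz",**f)
    print(n,f["vfov"],f["R"],f["t"])
E
```

```text
pics
{'time_s': 0.0, 'joints': array([-1.26751388,  0.41795938, -0.01030751,  1.61419075,  0.00471028,
        1.11070424, -0.05302992]), 'joint_vel': array([-0.00041448,  0.00123649,  0.00094671,  0.00027664, -0.00044208,
        0.00163508, -0.00160632]), 'tau': array([-5.79522057e-04, -8.64433765e+01,  6.78344015e-01, -4.34892583e+01,
        1.89776573e-02,  7.51715270e-03,  6.98905228e-05]), 'position': array([211.1347626 , 587.87771691, 230.66239969]), 'orientation': array([-0.95235202,  1.35379403,  0.95104263]), 'contact_force': array([-0.54813398,  0.24496616,  0.47256311]), 'torque': array([-0.01714653, -0.0338111 ,  0.0020076 ]), 'grip_width': 85.35015214516697} 18.700000000000003
scene 51.2056065054361 [[ 0.05631141  0.99841084 -0.00219627]
 [ 0.65745203 -0.03873631 -0.75250005]
 [-0.75138928  0.0409304  -0.65858853]] [ -98.04968274 -302.19323096 1429.22268095]
top 45.84274783828443 [[ 0.01636244 -0.99945728  0.02859041]
 [-0.99912006 -0.01744796 -0.03814028]
 [ 0.03861843 -0.02794118 -0.99886331]] [  21.97724966  565.23822842 1038.14640579]
wrist 66.70730515375324 [[ 0.33861847  0.94092324 -0.00099465]
 [ 0.8983185  -0.32297107  0.29784821]
 [ 0.27993106 -0.10175042 -0.95461273]] [-624.66607072  -39.80254624  379.0987911 ]
```

View pics/top0.png

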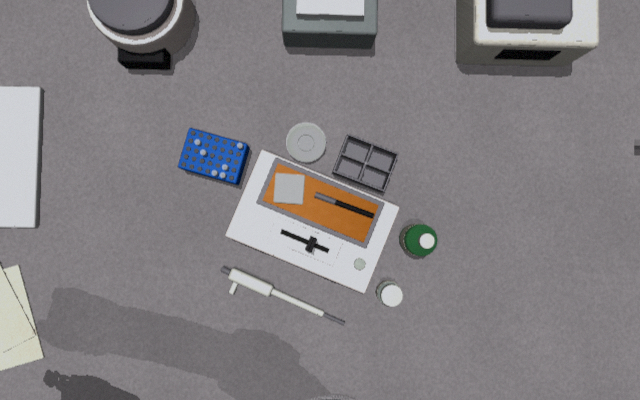

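View pics/scene0.png

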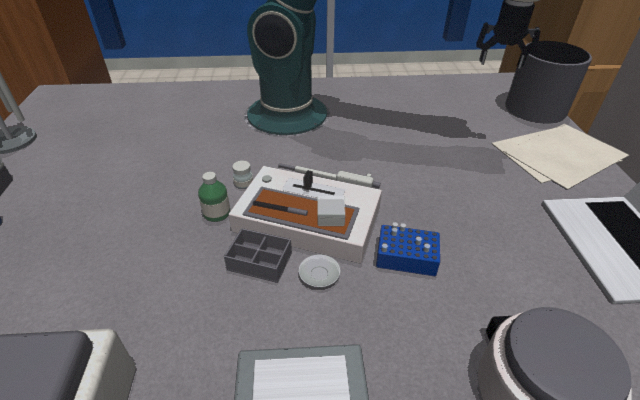

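```bash
cat > h.py <<'E'
import numpy as np,cv2
def pts(f):
    H,W=f["range_z"].shape; F=H/2/np.tan(np.radians(float(f["vfov"]))/2)
    v,u=np.mgrid[:H,:W]; z=f["range_z"].astype(float)
    c=np.stack([(u-f["cx"])/F*z,(v-f["cy"])/F*z,z],-1)
    return (c-f["t"])@f["R"]
def proj(f,X):
    H=f["range_z"].shape[0];F=H/2/np.tan(np.radians(float(f["vfov"]))/2)
    c=np.asarray(X)@f["R"].T+f["t"]; return c[...,:2]/c[...,2:]*F+[float(f["cx"]),float(f["cy"])]
E
python3 - <<'E'
from h import *
f=dict(np.load("top0.npz")); P=pts(f); px=f["pixels"]
print("table z",np.median(P[330:350,400:500,2]))
for n,(u,v) in dict(lever=(311,243),boss=(360,264),deck=(340,280),jar=(391,295),bottle=(427,241),pip=(250,282),piptip=(335,320),box=(289,188),mark=(345,204),bossdeck=(375,268)).items(): print(n,P[v,u].round(1))
z=P[...,2]; m=((z>40)&(z<75)).astype(np.uint8); 
n,l,s,c=cv2.connectedComponentsWithStats(m)
i=l[280,340]; print(s[i]); 
q=P[l==i][:,:2].astype(np.float32); (c,wh,a)=cv2.minAreaRect(q); print(c,wh,a)
b=cv2.resize(px[210:300,220:420],None,fx=4,fy=4,interpolation=cv2.INTER_CUBIC); cv2.imwrite("pics/topz.png",b[:,:,::-1])
zz=z[225:262,275:335]; lv=P[(z>85)&(z<125)&(np.abs(P[...,0]-470)<60)]
# lever region
sub=P[215:275,270:345].reshape(-1,3); L=sub[(sub[:,2]>90)]; print("lever",len(L),L.mean(0),L.min(0),L.max(0))
E
```

```text
table z -0.747338719406386
lever [484.5  52.4 104.6]
boss [440.8 -50.9  68.8]
deck [405.9 -10.3  59. ]
jar [ 375.9 -118.3   59.9]
bottle [ 492.6 -178.7  118.6]
pip [395.  182.3  24.8]
piptip [312.3  -4.1   9.3]
box [594.7  98.8 102. ]
mark [565.4 -17.2  75.4]
bossdeck [426.7 -92.3   1.2]
[  225   150   174   144 12901]
(527.4703979492188, 50.38877868652344) (320.95526123046875, 202.01651000976562) 68.34638214111328
lever 132 [489.86303038  54.91994492 292.00159462] [466.35489644  42.51236693  91.32527613] [ 524.28966922   64.29286199 1057.89635926]
```

```bash
python3 - <<'E'
from h import *
f=dict(np.load("scene0.npz")); P=pts(f)
b=cv2.resize(f["pixels"][150:260,190:390],None,fx=4,fy=4,interpolation=cv2.INTER_CUBIC); cv2.imwrite("pics/scz.png",b[:,:,::-1])
sub=P[165:195,295:320].reshape(-1,3); L=sub[(sub[:,2]>70)&(sub[:,0]<560)]; print("lever",len(L),L.mean(0),L.min(0),L.max(0))
print(P[179,267])
E
```

```text
lever 156 [488.30242239  51.48491223  92.54209286] [466.09368181  39.96865997  70.08431375] [499.74612274  63.14156565 107.37787238]
[448.25577929 -48.92157702  67.37590712]
```

View pics/topz.png

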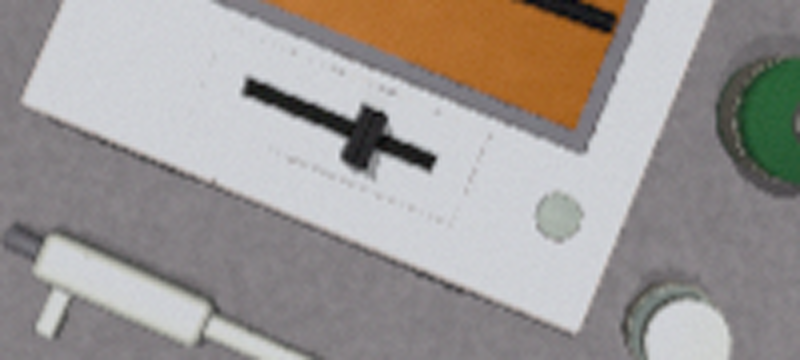

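View pics/wrist0.png

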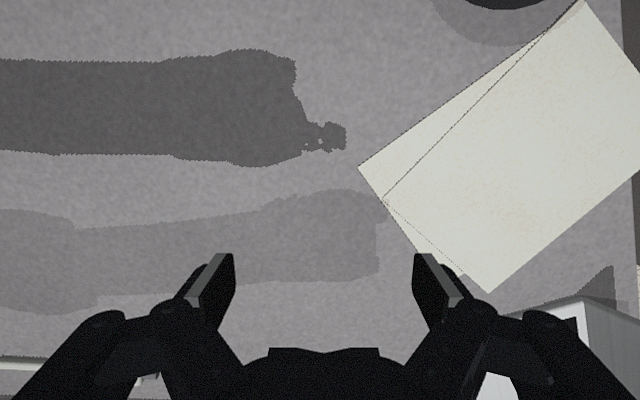

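```bash
cat >> h.py <<'E'
from scipy.spatial.transform import Rotation as Ro
C=np.array([527.5,50.4]);A=np.radians(68.35);vy=np.array([np.cos(A),np.sin(A)]);vx=np.array([vy[1],-vy[0]])
def tov(p): d=np.asarray(p)[...,:2]-C; return np.stack([d@vx,d@vy],-1)
def tow(x,y): return C+x*vx+y*vy
E
python3 - <<'E'
from h import *
from bench import status
s=status.get_state(); R=Ro.from_rotvec(s["orientation"]).as_matrix(); print(R.round(3))
for sg in(1,-1):
    z=np.r_[sg*vx,0];x=np.array([0,0,-1.]);T=np.c_[x,np.cross(z,x),z]
    print(sg,np.degrees(Ro.from_matrix(T@R.T).as_rotvec()))
print(tow(-45,28),tow(-45,-76))
f=dict(np.load("top0.npz"));P=pts(f);px=f["pixels"].astype(int)
z=P[...,2]
sub=P[215:275,270:345].reshape(-1,3); L=sub[(sub[:,2]>98)&(sub[:,2]<112)]; v=tov(L); print(len(L),L.mean(0),v.min(0),v.max(0),(v.min(0)+v.max(0))/2,np.median(L[:,2]))
# boss & slot ends
b=P[255:273,350:370].reshape(-1,3); b=b[(b[:,2]>63.5)];print("boss",len(b),tov(b).mean(0))
d=((px.sum(2)<150)&(abs(z-59)<6)); d[:215]=0;d[275:]=0;d[:,:270]=0;d[:,345:]=0; v=tov(P[d]);print("slot",v.min(0),v.max(0),v.mean(0))
E
```

```text
[[-0.    -0.941  0.338]
 [-0.001  0.338  0.941]
 [-1.    -0.    -0.001]]
1 [ 2.94619962e-02 -5.34496487e-02 -9.18982460e+01]
-1 [5.29679616e-02 2.91964853e-02 8.81017391e+01]
[496.00473255  93.02684751] [457.63540983  -3.63646028]
104 [481.31162807  53.41140737 104.35115085] [-58.92875485 -21.1989089 ] [-29.1638779   -7.31187302] [-44.04631637 -14.25539096] 104.32706988578478
boss 86 [ -43.50377194 -122.99538052]
slot [-46.78476629 -52.85662709] [-39.38654847  51.78029484] [-43.12199445   0.80983242]
```

apply_moves(
  gripper=0,
  plan=[0.012, -0.02, 0, 0, 0, -4, 0.024, -0.041, 0, 0, 0, -7.5, 0.024, -0.041, 0, 0, 0, -7.5, 0.024, -0.041, 0, 0, 0, -7.5, 0.024, -0.041, 0, 0, 0, -7.5, 0.024, -0.041, 0, 0, 0, -7.5, 0.024, -0.041, 0, 0, 0, -7.5, 0.024, -0.041, 0, 0, 0, -7.5, 0.024, -0.041, 0, 0, 0, -7.5, 0.024, -0.041, 0, 0, 0, -7.5, 0.024, -0.041, 0, 0, 0, -7.5, 0.012, -0.02, 0, 0, 0, -4],
)

```text
time_s: 1.35
position: [477.2, 120.4, 229.3]
orientation: [0.219, 1.561, -0.212]
contact_force: [0.5, 1.3, 0.1]
grip_width: -0.5
```

```bash
cat >> h.py <<'E'
def where(yt,xt=-45):
    from bench import status
    s=status.get_state(); R=Ro.from_rotvec(s["orientation"]).as_matrix()
    z=np.r_[vx,0];x=np.array([0,0,-1.]);T=np.c_[x,np.cross(z,x),z]
    print("t",s["time_s"],"view xy",tov(s["position"]).round(2),"z",s["position"][2].round(1),"F view",(s["contact_force"][:2]@vx).round(1),(s["contact_force"][:2]@vy).round(1),s["contact_force"][2].round(1))
    print("joints",s["joints"].round(2)," to go",(tow(xt,yt)-s["position"][:2]).round(2),"turn",np.degrees(Ro.from_matrix(T@R.T).as_rotvec()).round(2))
E
python3 -c "
from h import *;where(28)
from bench import eyes
f=eyes.grab_frame('wrist');cv2.imwrite('pics/w1.png',f['pixels'][:,:,::-1])"
```

```text
t 1.35 view xy [-72.63  46.53] z 229.3 F view 0.0 1.4 0.1
joints [-0.75  0.19  0.5   1.95 -0.12  1.02 -0.47]  to go [ 18.84 -27.42] turn [-0.26 -0.02 -5.93]
```

View pics/w1.png

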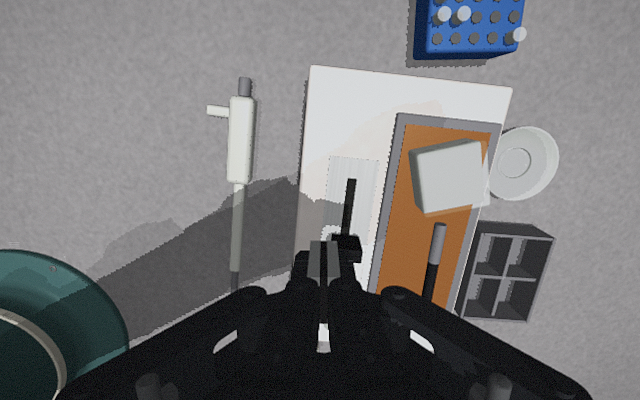

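apply_moves(
  plan=[0.01, -0.014, 0, 0, 0, -3, 0.009, -0.0135, 0, 0, 0, -3, 0, 0, 0, 0, 0, 0, 0, 0, -0.03, 0, 0, 0, 0, 0, -0.04, 0, 0, 0, 0, 0, -0.03, 0, 0, 0, 0, 0, 0, 0, 0, 0],
)

```text
time_s: 2.1
position: [499.5, 89.1, 126.9]
orientation: [0.313, 1.547, -0.305]
contact_force: [-1.0, 0.9, 0.5]
grip_width: -0.2
```

```bash
python3 -c "
from h import *;where(28)"
```

```text
t 2.1 view xy [-40.31  25.6 ] z 126.9 F view -1.2 0.5 0.5
joints [-0.65  0.38  0.5   2.01 -0.25  0.81 -0.4 ]  to go [-3.47  3.96] turn [-0.28  0.13  0.91]
```

apply_moves(
  plan=[-0.0035, 0.004, 0, 0, 0, 0.9, 0, 0, 0, 0, 0, 0, 0, 0, -0.015, 0, 0, 0, 0, 0, -0.018, 0, 0, 0, 0, 0, -0.012, 0, 0, 0, 0, 0, 0, 0, 0, 0],
)

```text
time_s: 2.7
position: [498.3, 95.7, 84.8]
orientation: [0.301, 1.544, -0.285]
contact_force: [-0.6, 0.0, -0.1]
grip_width: 0.0
```

```bash
python3 -c "
from h import *;where(8)
from bench import eyes
f=eyes.grab_frame('scene');cv2.imwrite('pics/s2.png',cv2.resize(f['pixels'][130:280,180:400,::-1],None,fx=3.6,fy=3.6))"
```

```text
t 2.7 view xy [-43.9   31.35] z 84.8 F view -0.5 -0.2 -0.1
joints [-0.62  0.44  0.46  2.04 -0.3   0.71 -0.35]  to go [ -9.64 -21.3 ] turn [-0.49  0.5  -0.22]
```

View pics/s2.png

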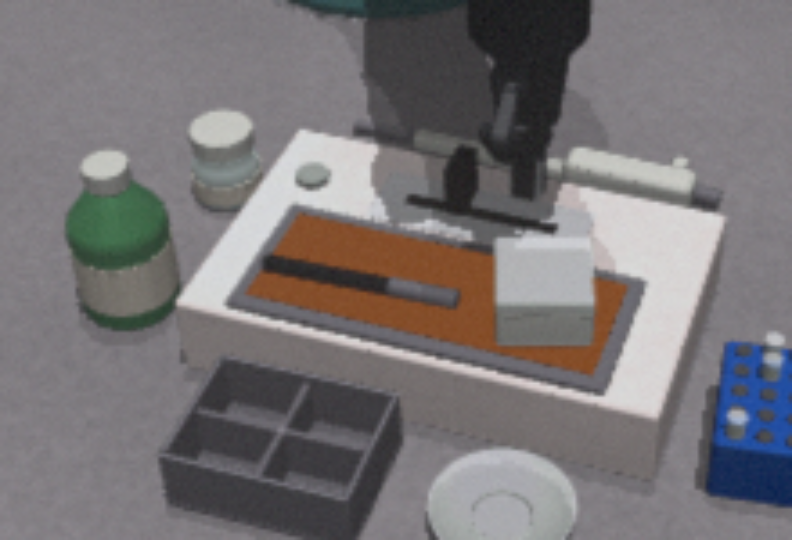

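apply_moves(
  plan=[-0.002, -0.005, 0, 0, 0, 0, -0.002, -0.005, 0, 0, 0, 0, -0.002, -0.005, -0.002, 0, 0, 0, -0.001, -0.003, -0.002, 0, 0, 0, 0, 0, 0, 0, 0, 0],
)

```text
time_s: 3.25
position: [491.9, 75.8, 83.2]
orientation: [0.303, 1.541, -0.285]
contact_force: [-0.1, 0.0, -0.6]
grip_width: -0.1
```

```bash
python3 -c "
from h import *;where(-20)"
```

```text
t 3.25 view xy [-42.44  10.46] z 83.2 F view -0.1 -0.0 -0.6
joints [-0.59  0.43  0.46  2.07 -0.3   0.69 -0.31]  to go [-13.61 -27.37] turn [-0.55  0.69 -0.16]
```

apply_moves(
  plan=[-0.001, -0.0019, 0, 0, 0, 0, -0.001, -0.0019, 0, 0, 0, 0, -0.001, -0.0019, 0, 0, 0, 0, -0.001, -0.0019, 0, 0, 0, 0, -0.001, -0.0019, 0, 0, 0, 0, -0.001, -0.0019, 0, 0, 0, 0],
)

```text
time_s: 3.85
position: [486.8, 65.4, 83.6]
orientation: [0.303, 1.539, -0.281]
contact_force: [3.9, 4.4, -2.9]
grip_width: 0.4
```

```bash
python3 -c "
from h import *;where(-20)"
```

```text
t 3.85 view xy [-43.41  -1.06] z 83.6 F view 2.0 5.5 -2.9
joints [-0.58  0.42  0.46  2.08 -0.3   0.69 -0.29]  to go [ -8.46 -17.02] turn [-0.65  0.84 -0.27]
```

apply_moves(
  plan=[-0.001, -0.002, 0, 0, 0, 0, -0.001, -0.002, 0, 0, 0, 0, -0.001, -0.002, 0, 0, 0, 0, -0.001, -0.002, 0, 0, 0, 0, -0.001, -0.002, 0, 0, 0, 0],
)

```text
time_s: 4.35
position: [481.8, 55.2, 83.8]
orientation: [0.303, 1.538, -0.28]
contact_force: [3.8, 6.4, -1.3]
grip_width: -0.2
```

```bash
python3 -c "
from h import *;where(-20)"
```

```text
t 4.35 view xy [-44.24 -12.42] z 83.8 F view 1.2 7.4 -1.3
joints [-0.56  0.41  0.47  2.1  -0.3   0.68 -0.27]  to go [-3.5  -6.76] turn [-0.68  0.9  -0.3 ]
```

apply_moves(
  plan=[-0.0006, -0.0016, 0, 0, 0, 0, -0.0006, -0.0016, 0, 0, 0, 0, -0.0006, -0.0016, 0, 0, 0, 0, -0.0006, -0.0016, 0, 0, 0, 0, -0.0006, -0.0016, 0, 0, 0, 0],
)

```text
time_s: 4.85
position: [478.8, 47.6, 83.8]
orientation: [0.303, 1.537, -0.279]
contact_force: [0.2, 0.6, -0.2]
grip_width: -0.6
```

```bash
python3 -c "
from h import *;where(-25)"
```

```text
t 4.85 view xy [-44.26 -20.6 ] z 83.8 F view -0.0 0.6 -0.2
joints [-0.55  0.4   0.47  2.11 -0.3   0.68 -0.25]  to go [-2.31 -3.82] turn [-0.74  0.94 -0.36]
```

Lever has jumped; now close on the stop gently.

apply_moves(
  plan=[-0.0004, -0.001, 0, 0, 0, 0, -0.0004, -0.001, 0, 0, 0, 0, -0.0004, -0.001, 0, 0, 0, 0],
)

```text
time_s: 5.15
position: [477.0, 43.5, 83.7]
orientation: [0.304, 1.538, -0.28]
contact_force: [0.2, -0.6, -0.1]
grip_width: -0.0
```

```bash
python3 -c "
from h import *;where(-25)"
```

```text
t 5.15 view xy [-44.41 -25.06] z 83.7 F view 0.4 -0.5 -0.1
joints [-0.54  0.4   0.47  2.11 -0.3   0.67 -0.24]  to go [-0.53  0.28] turn [-0.71  0.89 -0.31]
```

apply_moves(
  plan=[-0.0003, -0.0008, 0, 0, 0, 0, -0.0003, -0.0008, 0, 0, 0, 0],
)

```text
time_s: 5.35
position: [476.8, 43.0, 83.8]
orientation: [0.304, 1.537, -0.278]
contact_force: [3.7, 8.3, -4.9]
grip_width: 0.0
```

```bash
python3 -c "
from h import *;where(-25)"
```

```text
t 5.35 view xy [-44.42 -25.59] z 83.8 F view 0.4 9.1 -4.9
joints [-0.54  0.4   0.47  2.11 -0.3   0.67 -0.24]  to go [-0.32  0.76] turn [-0.79  0.94 -0.36]
```

apply_moves(
  plan=[-0.0004, -0.0011, 0, 0, 0, 0, -0.0004, -0.0011, 0, 0, 0, 0],
)

```text
time_s: 5.55
position: [476.8, 43.0, 83.9]
orientation: [0.304, 1.536, -0.274]
contact_force: [4.7, 8.7, -6.0]
grip_width: 0.1
```

```bash
python3 -c "
from h import *;where(-25)"
```

```text
t 5.55 view xy [-44.45 -25.57] z 83.9 F view 1.1 9.8 -6.0
joints [-0.54  0.4   0.47  2.12 -0.3   0.67 -0.24]  to go [-0.3   0.73] turn [-0.91  1.03 -0.48]
```

apply_moves(
  plan=[-0.0009, -0.0022, 0, 0, 0, 0, -0.0009, -0.0022, 0, 0, 0, 0],
)

```text
time_s: 5.75
position: [476.6, 42.8, 84.1]
orientation: [0.304, 1.534, -0.268]
contact_force: [9.8, 17.3, -13.2]
grip_width: 0.2
```

```bash
python3 -c "
from h import *;where(-12)"
```

```text
t 5.75 view xy [-44.5  -25.82] z 84.1 F view 2.7 19.7 -13.2
joints [-0.53  0.39  0.46  2.12 -0.31  0.67 -0.23]  to go [ 4.63 13.03] turn [-1.13  1.22 -0.71]
```

apply_moves(
  plan=[0.0025, 0.0065, 0, 0, 0, 0, 0.002, 0.0065, 0, -0.8, 0.9, -0.4, 0, 0, 0, 0, 0, 0, 0, 0, 0.02, 0, 0, 0, 0, 0, 0.03, 0, 0, 0, 0, 0, 0.02, 0, 0, 0, 0, 0, 0, 0, 0, 0],
)

```text
time_s: 6.45
position: [480.1, 55.2, 155.5]
orientation: [0.296, 1.548, -0.287]
contact_force: [0.7, -0.1, -0.7]
grip_width: 0.1
```

```bash
python3 -c "
from h import *;where(-80)
from bench import eyes
f=eyes.grab_frame('scene');cv2.imwrite('pics/s3.png',cv2.resize(f['pixels'][130:280,180:400,::-1],None,fx=3.6,fy=3.6))
P=pts(f);v=tov(P);m=(P[...,2]>72)&(P[...,2]<108)&(abs(v[...,0]+45)<25)&(v[...,1]<0)&(v[...,1]>-90);q=v[m];print(m.sum(),q.min(0),q.max(0),q.mean(0))
f=dict(np.load('scene0.npz'))
P=pts(f);v=tov(P);m=(P[...,2]>72)&(P[...,2]<108)&(abs(v[...,0]+45)<25)&(v[...,1]<20)&(v[...,1]>-90);q=v[m];print('orig',m.sum(),q.min(0),q.max(0),q.mean(0))
"
```

```text
t 6.45 view xy [-45.84 -12.99] z 155.5 F view 0.7 0.2 -0.7
joints [-0.63  0.29  0.53  2.05 -0.2   0.85 -0.36]  to go [-23.94 -62.59] turn [-0.31  0.24 -0.35]
149 [-58.16773814 -50.9139118 ] [-25.76998471 -35.2691948 ] [-37.18709788 -41.35439472]
orig 150 [-58.28530005 -23.25853792] [-25.0194386   -7.87975796] [-36.91802093 -13.51648201]
```

View pics/s3.png

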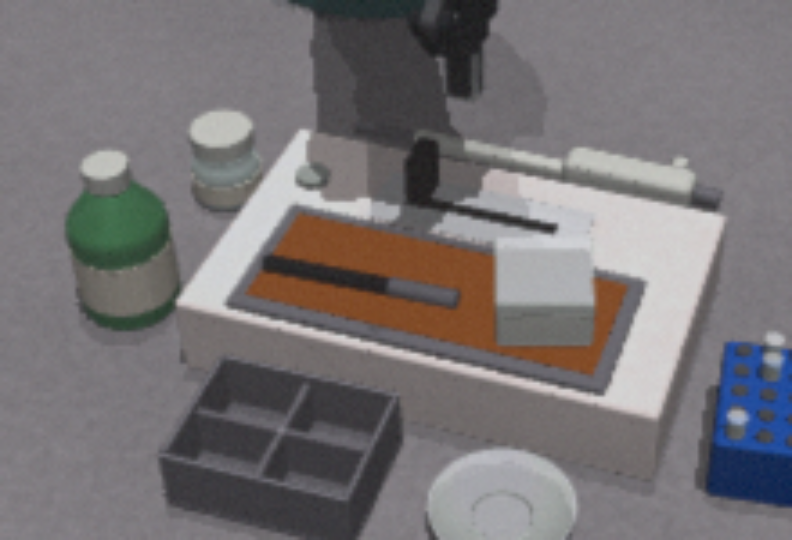

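apply_moves(
  plan=[-0.008, -0.021, 0, -0.3, 0.2, -0.3, -0.008, -0.021, 0, 0, 0, 0, -0.008, -0.0205, 0, 0, 0, 0, 0, 0, 0, 0, 0, 0],
)

```text
time_s: 6.9
position: [452.0, -11.4, 151.5]
orientation: [0.294, 1.554, -0.297]
contact_force: [-0.4, 0.1, -0.4]
grip_width: 0.1
```

```bash
python3 -c "
from h import *;where(-80)"
```

```text
t 6.9 view xy [-47.34 -85.29] z 151.5 F view -0.4 -0.1 -0.4
joints [-0.55  0.24  0.57  2.12 -0.18  0.83 -0.25]  to go [4.13 4.05] turn [ 0.06 -0.22 -0.06]
```

apply_moves(
  plan=[0.003, 0.003, -0.02, 0, 0, 0, 0, 0, -0.02, 0, 0, 0, 0, 0, -0.018, 0, 0, 0, 0, 0, -0.009, 0, 0, 0, 0, 0, 0, 0, 0, 0],
)

```text
time_s: 7.4
position: [452.6, -10.7, 79.8]
orientation: [0.296, 1.556, -0.301]
contact_force: [0.4, -0.7, 0.1]
grip_width: -0.4
```

```bash
python3 -c "
from h import *;where(-62)"
```

```text
t 7.4 view xy [-47.03 -84.43] z 79.8 F view 0.6 -0.5 0.1
joints [-0.48  0.38  0.51  2.16 -0.29  0.67 -0.15]  to go [10.16 20.09] turn [ 0.1  -0.39  0.11]
```

apply_moves(
  plan=[0.0025, 0.0055, 0.001, 0, 0, 0, 0.0025, 0.0055, 0.001, 0, 0, 0, 0.002, 0.004, 0.001, 0, 0, 0, 0, 0, 0, 0, 0, 0],
)

```text
time_s: 7.8
position: [461.1, 5.9, 84.7]
orientation: [0.296, 1.555, -0.3]
contact_force: [-0.8, -0.7, 0.3]
grip_width: -0.2
```

```bash
python3 -c "
from h import *;where(-62)"
```

```text
t 7.8 view xy [-45.28 -65.86] z 84.7 F view -0.5 -0.9 0.3
joints [-0.51  0.39  0.51  2.14 -0.29  0.69 -0.19]  to go [1.68 3.48] turn [ 0.07 -0.28  0.11]
```

Now 1 mm-ish rows; find contact.

apply_moves(
  plan=[0.0004, 0.001, 0, 0, 0, 0, 0.0004, 0.001, 0, 0, 0, 0, 0.0004, 0.001, 0, 0, 0, 0, 0.0004, 0.001, 0, 0, 0, 0],
)

```text
time_s: 8.2
position: [463.1, 10.2, 85.4]
orientation: [0.296, 1.554, -0.299]
contact_force: [-2.1, -4.8, 1.8]
grip_width: 0.4
```

```bash
python3 -c "
from h import *;where(-62)"
```

```text
t 8.2 view xy [-45.03 -61.15] z 85.4 F view -0.2 -5.2 1.8
joints [-0.52  0.39  0.51  2.14 -0.29  0.69 -0.2 ]  to go [-0.29 -0.8 ] turn [ 0.06 -0.21  0.09]
```

apply_moves(
  plan=[0.0006, 0.0014, 0, 0, 0, 0, 0.0006, 0.0014, 0, 0, 0, 0, 0.0006, 0.0014, 0, 0, 0, 0, 0.0006, 0.0014, 0, 0, 0, 0],
)

```text
time_s: 8.6
position: [464.2, 13.1, 85.3]
orientation: [0.297, 1.555, -0.304]
contact_force: [-2.5, -4.5, 4.5]
grip_width: 0.3
```

```bash
python3 -c "
from h import *;where(-62)"
```

```text
t 8.6 view xy [-45.05 -57.97] z 85.3 F view -0.7 -5.1 4.5
joints [-0.53  0.39  0.51  2.13 -0.29  0.69 -0.21]  to go [-1.44 -3.77] turn [ 0.19 -0.36  0.27]
```

apply_moves(
  plan=[0.0006, 0.0014, 0, 0, 0, 0, 0.0006, 0.0014, 0, 0, 0, 0, 0.0006, 0.0014, 0, 0, 0, 0],
)

```text
time_s: 8.9
position: [465.8, 16.9, 85.3]
orientation: [0.297, 1.556, -0.305]
contact_force: [-0.8, -1.1, 1.4]
grip_width: -0.0
```

```bash
python3 -c "
from h import *;where(-62)"
```

```text
t 8.9 view xy [-45.01 -53.95] z 85.3 F view -0.3 -1.3 1.4
joints [-0.53  0.39  0.51  2.13 -0.29  0.7  -0.22]  to go [-2.96 -7.49] turn [ 0.22 -0.4   0.34]
```

apply_moves(
  plan=[0.0005, 0.0013, 0, 0, 0, 0, 0.0005, 0.0013, 0, 0, 0, 0],
)

```text
time_s: 9.1
position: [467.1, 20.2, 85.2]
orientation: [0.297, 1.556, -0.305]
contact_force: [0.2, 0.0, 0.9]
grip_width: -0.3
```

```bash
cat >> h.py <<'E'
def lev():
    from bench import eyes
    f=eyes.grab_frame('scene'); f0=dict(np.load('scene0.npz')); d=f['pixels'][:,:,::-1]
    P=pts(f);v=tov(P); m=(P[...,2]>72)&(P[...,2]<108)&(abs(v[...,0]+45)<25)&(v[...,1]<50)&(v[...,1]>-100)
    h=np.histogram(v[m][:,1],bins=np.arange(-90,40,4)); print(list(zip(h[1][:-1].astype(int),h[0])))
    return d
E
python3 -c "
from h import *;where(-40);d=lev()
cv2.imwrite('pics/s4.png',cv2.resize(d[150:250,230:370],None,fx=5,fy=5))"
```

```text
t 9.1 view xy [-45.  -50.4] z 85.2 F view 0.2 0.1 0.9
joints [-0.54  0.39  0.51  2.12 -0.29  0.7  -0.22]  to go [3.83 9.67] turn [ 0.2  -0.38  0.31]
[(np.int64(-90), np.int64(0)), (np.int64(-86), np.int64(0)), (np.int64(-82), np.int64(0)), (np.int64(-78), np.int64(0)), (np.int64(-74), np.int64(0)), (np.int64(-70), np.int64(0)), (np.int64(-66), np.int64(0)), (np.int64(-62), np.int64(5)), (np.int64(-58), np.int64(6)), (np.int64(-54), np.int64(11)), (np.int64(-50), np.int64(6)), (np.int64(-46), np.int64(16)), (np.int64(-42), np.int64(13)), (np.int64(-38), np.int64(20)), (np.int64(-34), np.int64(31)), (np.int64(-30), np.int64(25)), (np.int64(-26), np.int64(63)), (np.int64(-22), np.int64(2)), (np.int64(-18), np.int64(0)), (np.int64(-14), np.int64(0)), (np.int64(-10), np.int64(0)), (np.int64(-6), np.int64(0)), (np.int64(-2), np.int64(0)), (np.int64(2), np.int64(0)), (np.int64(6), np.int64(0)), (np.int64(10), np.int64(0)), (np.int64(14), np.int64(0)), (np.int64(18), np.int64(0)), (np.int64(22), np.int64(0)), (np.int64(26), np.int64(0)), (np.int64(30), np.int64(0)), (np.int64(34), np.int64(0))]
```

View pics/s4.png

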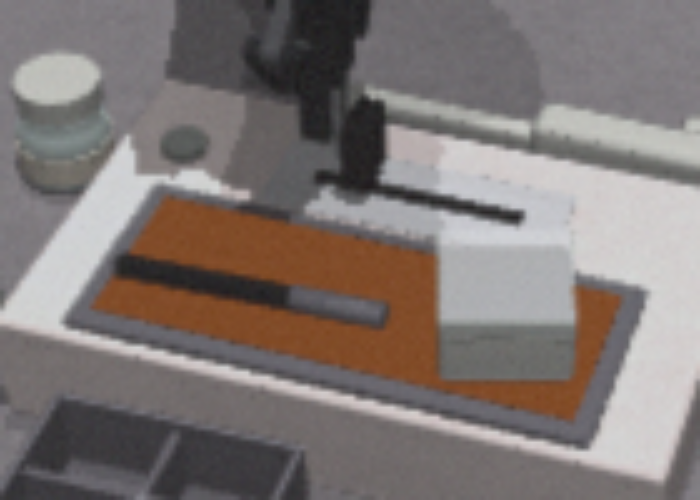

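apply_moves(
  plan=[0.0005, 0.0013, 0, 0, 0, 0, 0.0005, 0.0013, 0, 0, 0, 0, 0.0005, 0.0013, 0, 0, 0, 0, 0.0005, 0.0013, 0, 0, 0, 0],
)

```text
time_s: 9.55
position: [468.9, 24.8, 85.2]
orientation: [0.297, 1.556, -0.306]
contact_force: [-2.4, -4.4, 4.5]
grip_width: -0.2
```

```bash
python3 -c "
from h import *;where(-40)"
```

```text
t 9.55 view xy [-45.07 -45.4 ] z 85.2 F view -0.6 -5.0 4.5
joints [-0.55  0.4   0.51  2.12 -0.29  0.7  -0.23]  to go [2.06 5.  ] turn [ 0.26 -0.43  0.35]
```

apply_moves(
  plan=[0.0005, 0.0013, 0, 0, 0, 0, 0.0005, 0.0013, 0, 0, 0, 0, 0.0005, 0.0013, 0, 0, 0, 0, 0.0005, 0.0013, 0, 0, 0, 0],
)

```text
time_s: 9.95
position: [470.4, 28.7, 85.2]
orientation: [0.297, 1.557, -0.309]
contact_force: [-1.2, -1.9, 2.0]
grip_width: 0.0
```

```bash
python3 -c "
from h import *;where(-40);lev()"
```

```text
t 9.95 view xy [-45.09 -41.25] z 85.2 F view -0.4 -2.2 2.0
joints [-0.56  0.4   0.51  2.11 -0.29  0.7  -0.24]  to go [0.54 1.13] turn [ 0.35 -0.5   0.46]
[(np.int64(-90), np.int64(0)), (np.int64(-86), np.int64(0)), (np.int64(-82), np.int64(0)), (np.int64(-78), np.int64(0)), (np.int64(-74), np.int64(0)), (np.int64(-70), np.int64(0)), (np.int64(-66), np.int64(0)), (np.int64(-62), np.int64(0)), (np.int64(-58), np.int64(0)), (np.int64(-54), np.int64(1)), (np.int64(-50), np.int64(5)), (np.int64(-46), np.int64(9)), (np.int64(-42), np.int64(10)), (np.int64(-38), np.int64(11)), (np.int64(-34), np.int64(11)), (np.int64(-30), np.int64(26)), (np.int64(-26), np.int64(29)), (np.int64(-22), np.int64(28)), (np.int64(-18), np.int64(61)), (np.int64(-14), np.int64(0)), (np.int64(-10), np.int64(0)), (np.int64(-6), np.int64(0)), (np.int64(-2), np.int64(0)), (np.int64(2), np.int64(0)), (np.int64(6), np.int64(0)), (np.int64(10), np.int64(0)), (np.int64(14), np.int64(0)), (np.int64(18), np.int64(0)), (np.int64(22), np.int64(0)), (np.int64(26), np.int64(0)), (np.int64(30), np.int64(0)), (np.int64(34), np.int64(0))]
```

Not yet jumped (edge ≈ -15); a little more.

apply_moves(
  plan=[0.0005, 0.0012, 0, 0, 0, 0, 0.0005, 0.0012, 0, 0, 0, 0],
)

```text
time_s: 10.2
position: [471.7, 32.0, 85.2]
orientation: [0.297, 1.557, -0.308]
contact_force: [0.2, -0.1, -0.1]
grip_width: -0.3
```

```bash
python3 -c "
from h import *;where(-40);lev()"
```

```text
t 10.2 view xy [-45.06 -37.71] z 85.2 F view 0.2 0.0 -0.1
joints [-0.56  0.4   0.5   2.11 -0.29  0.7  -0.25]  to go [-0.79 -2.15] turn [ 0.32 -0.47  0.41]
[(np.int64(-90), np.int64(0)), (np.int64(-86), np.int64(0)), (np.int64(-82), np.int64(0)), (np.int64(-78), np.int64(0)), (np.int64(-74), np.int64(0)), (np.int64(-70), np.int64(0)), (np.int64(-66), np.int64(0)), (np.int64(-62), np.int64(0)), (np.int64(-58), np.int64(0)), (np.int64(-54), np.int64(0)), (np.int64(-50), np.int64(6)), (np.int64(-46), np.int64(6)), (np.int64(-42), np.int64(11)), (np.int64(-38), np.int64(6)), (np.int64(-34), np.int64(15)), (np.int64(-30), np.int64(10)), (np.int64(-26), np.int64(31)), (np.int64(-22), np.int64(23)), (np.int64(-18), np.int64(35)), (np.int64(-14), np.int64(49)), (np.int64(-10), np.int64(0)), (np.int64(-6), np.int64(0)), (np.int64(-2), np.int64(0)), (np.int64(2), np.int64(0)), (np.int64(6), np.int64(0)), (np.int64(10), np.int64(0)), (np.int64(14), np.int64(0)), (np.int64(18), np.int64(0)), (np.int64(22), np.int64(0)), (np.int64(26), np.int64(0)), (np.int64(30), np.int64(0)), (np.int64(34), np.int64(0))]
```

apply_moves(
  plan=[0.0003, 0.0008, 0, 0, 0, 0, 0, 0, 0, 0, 0, 0],
)

```text
time_s: 10.45
position: [472.3, 33.5, 85.2]
orientation: [0.297, 1.556, -0.307]
contact_force: [0.9, -0.2, -0.8]
grip_width: -0.1
```

```bash
python3 -c "
from h import *;where(-34);d=lev()
cv2.imwrite('pics/s5.png',cv2.resize(d[150:250,230:370],None,fx=5,fy=5))"
```

```text
t 10.45 view xy [-45.08 -36.06] z 85.2 F view 0.9 0.2 -0.8
joints [-0.56  0.4   0.5   2.11 -0.29  0.7  -0.25]  to go [0.84 1.89] turn [ 0.3  -0.45  0.37]
[(np.int64(-90), np.int64(0)), (np.int64(-86), np.int64(0)), (np.int64(-82), np.int64(0)), (np.int64(-78), np.int64(0)), (np.int64(-74), np.int64(0)), (np.int64(-70), np.int64(0)), (np.int64(-66), np.int64(0)), (np.int64(-62), np.int64(0)), (np.int64(-58), np.int64(0)), (np.int64(-54), np.int64(0)), (np.int64(-50), np.int64(1)), (np.int64(-46), np.int64(4)), (np.int64(-42), np.int64(10)), (np.int64(-38), np.int64(6)), (np.int64(-34), np.int64(10)), (np.int64(-30), np.int64(14)), (np.int64(-26), np.int64(16)), (np.int64(-22), np.int64(24)), (np.int64(-18), np.int64(34)), (np.int64(-14), np.int64(25)), (np.int64(-10), np.int64(57)), (np.int64(-6), np.int64(0)), (np.int64(-2), np.int64(0)), (np.int64(2), np.int64(0)), (np.int64(6), np.int64(0)), (np.int64(10), np.int64(0)), (np.int64(14), np.int64(0)), (np.int64(18), np.int64(0)), (np.int64(22), np.int64(0)), (np.int64(26), np.int64(0)), (np.int64(30), np.int64(0)), (np.int64(34), np.int64(0))]
```

View pics/s5.png

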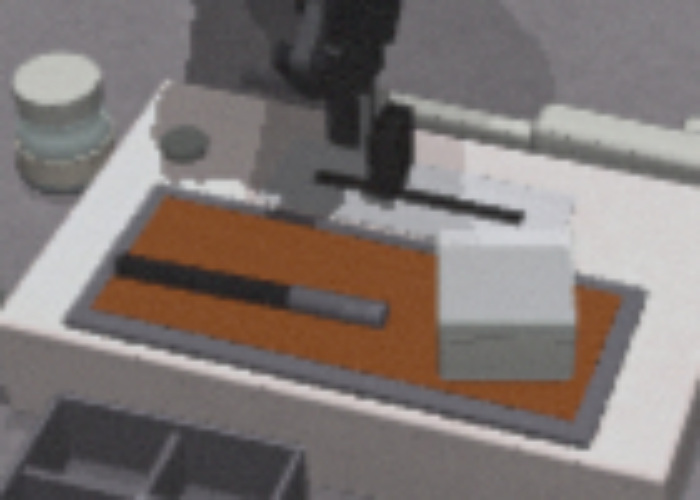

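apply_moves(
  plan=[0.0004, 0.0011, 0, 0, 0, 0, 0.0004, 0.0011, 0, 0, 0, 0, 0.0004, 0.0011, 0, 0, 0, 0, 0.0004, 0.0011, 0, 0, 0, 0],
)

```text
time_s: 10.9
position: [473.5, 36.9, 85.2]
orientation: [0.297, 1.557, -0.309]
contact_force: [-3.2, -7.5, 4.0]
grip_width: 0.1
```

```bash
python3 -c "
from h import *;where(-28)"
```

```text
t 10.9 view xy [-45.2  -32.45] z 85.2 F view -0.2 -8.1 4.0
joints [-0.57  0.41  0.5   2.1  -0.29  0.71 -0.26]  to go [1.83 4.06] turn [ 0.36 -0.5   0.44]
```

apply_moves(
  plan=[0.0005, 0.0013, 0, 0, 0, 0, 0.0005, 0.0013, 0, 0, 0, 0, 0.0005, 0.0012, 0, 0, 0, 0],
)

```text
time_s: 11.2
position: [474.3, 38.8, 85.2]
orientation: [0.297, 1.558, -0.312]
contact_force: [-2.8, -4.9, 3.0]
grip_width: -0.0
```

```bash
python3 -c "
from h import *;where(-28)"
```

```text
t 11.2 view xy [-45.2  -30.42] z 85.2 F view -0.8 -5.6 3.0
joints [-0.57  0.41  0.5   2.1  -0.29  0.71 -0.27]  to go [1.08 2.18] turn [ 0.47 -0.6   0.56]
```

apply_moves(
  plan=[0.0005, 0.0012, 0, 0, 0, 0, 0.0005, 0.0012, 0, 0, 0, 0, 0.0005, 0.0012, 0, 0, 0, 0],
)

```text
time_s: 11.5
position: [475.4, 41.7, 85.2]
orientation: [0.297, 1.559, -0.314]
contact_force: [-1.8, -2.3, 0.7]
grip_width: 0.0
```

```bash
python3 -c "
from h import *;where(-26)"
```

```text
t 11.5 view xy [-45.21 -27.34] z 85.2 F view -0.9 -2.8 0.7
joints [-0.58  0.41  0.5   2.1  -0.29  0.71 -0.28]  to go [0.69 1.17] turn [ 0.52 -0.66  0.62]
```

apply_moves(
  plan=[0.0004, 0.001, 0, 0, 0, 0, 0.0003, 0.0007, 0, 0, 0, 0, 0, 0, 0, 0, 0, 0],
)

```text
time_s: 11.8
position: [476.5, 44.3, 85.2]
orientation: [0.296, 1.558, -0.313]
contact_force: [0.3, 0.6, 0.1]
grip_width: -0.0
```

```bash
python3 -c "
from h import *;where(-26);d=lev()
cv2.imwrite('pics/s6.png',cv2.resize(d[150:250,230:370],None,fx=5,fy=5))"
```

```text
t 11.8 view xy [-45.18 -24.45] z 85.2 F view 0.0 0.7 0.1
joints [-0.58  0.41  0.5   2.09 -0.29  0.71 -0.28]  to go [-0.4  -1.51] turn [ 0.49 -0.62  0.58]
[(np.int64(-90), np.int64(0)), (np.int64(-86), np.int64(0)), (np.int64(-82), np.int64(0)), (np.int64(-78), np.int64(0)), (np.int64(-74), np.int64(0)), (np.int64(-70), np.int64(0)), (np.int64(-66), np.int64(0)), (np.int64(-62), np.int64(0)), (np.int64(-58), np.int64(0)), (np.int64(-54), np.int64(0)), (np.int64(-50), np.int64(0)), (np.int64(-46), np.int64(0)), (np.int64(-42), np.int64(0)), (np.int64(-38), np.int64(2)), (np.int64(-34), np.int64(5)), (np.int64(-30), np.int64(9)), (np.int64(-26), np.int64(8)), (np.int64(-22), np.int64(8)), (np.int64(-18), np.int64(13)), (np.int64(-14), np.int64(21)), (np.int64(-10), np.int64(34)), (np.int64(-6), np.int64(26)), (np.int64(-2), np.int64(60)), (np.int64(2), np.int64(1)), (np.int64(6), np.int64(0)), (np.int64(10), np.int64(0)), (np.int64(14), np.int64(0)), (np.int64(18), np.int64(0)), (np.int64(22), np.int64(0)), (np.int64(26), np.int64(0)), (np.int64(30), np.int64(0)), (np.int64(34), np.int64(0))]
```

View pics/s6.png

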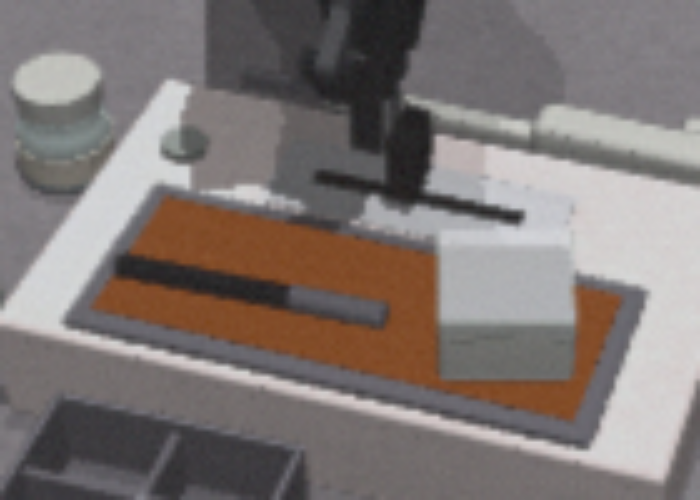

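apply_moves(
  plan=[0, 0, 0, 0, 0, 0, 0, 0, 0, 0, 0, 0, 0, 0, 0, 0, 0, 0],
)

```text
time_s: 12.15
position: [476.6, 44.6, 85.2]
orientation: [0.296, 1.558, -0.312]
contact_force: [0.7, -0.8, -0.9]
grip_width: -0.1
```

```bash
python3 -c "
from h import *;where(-26);d=lev()" | tr -d 'np.it64()'
```

```text
1215 vew xy [-51 -217] z 852 F vew 10 -0 -09
jos [-058  01  05   209 -029  071 -028]  o go [-052 -17] ur [ 07 -01  05]
[-90, 0, -8, 0, -82, 0, -78, 0, -7, 0, -70, 0, -, 0, -2, 0, -58, 0, -5, 0, -50, 0, -, 0, -2, 0, -38, 0, -3, , -30, 9, -2, , -22, 8, -18, 11, -1, 21, -10, 37, -, 23, -2, 2, 2, 0, , 0, 10, 0, 1, 0, 18, 0, 22, 0, 2, 0, 30, 0, 3, 0]
```

apply_moves(
  plan=[-0.003, -0.0075, 0, 0, 0, 0, -0.003, -0.0075, 0, 0, 0, 0, 0, 0, 0, 0, 0, 0],
)

```text
time_s: 12.5
position: [469.9, 28.0, 85.2]
orientation: [0.296, 1.558, -0.313]
contact_force: [0.2, -0.0, 0.4]
grip_width: -0.1
```

```bash
cat > m.py <<'E'
from h import *
from bench import eyes
where(-28)
f=eyes.grab_frame('scene');P=pts(f);v=tov(P)
d=f['pixels'][:,:,::-1];cv2.imwrite('pics/s7.png',cv2.resize(d[150:250,230:370],None,fx=5,fy=5))
for nm,ff in(('orig',dict(np.load('scene0.npz'))),('now',f)):
    P=pts(ff);v=tov(P);m=(P[...,2]>85)&(P[...,2]<108)&(abs(v[...,0]+45)<25)&(v[...,1]>-24)&(v[...,1]<40);q=v[m];print(nm,m.sum(),q.min(0),q.max(0),q.mean(0), np.percentile(q[:,1],[5,50,95]))
E
python3 m.py
```

```text
t 12.5 view xy [-45.29 -42.04] z 85.2 F view 0.2 0.0 0.4
joints [-0.56  0.4   0.51  2.11 -0.29  0.7  -0.25]  to go [ 5.45 12.94] turn [ 0.49 -0.62  0.56]
orig 109 [-58.28530005 -22.78581069] [-25.0194386   -7.87975796] [-37.86332332 -13.75129859] [-21.68030122 -13.50275624  -8.33827547]
now 101 [-57.7909546  -13.26964974] [-25.52811776   1.64464751] [-37.22146338  -4.60490767] [-12.09117097  -4.16836497   1.07390949]
```

View pics/s7.png

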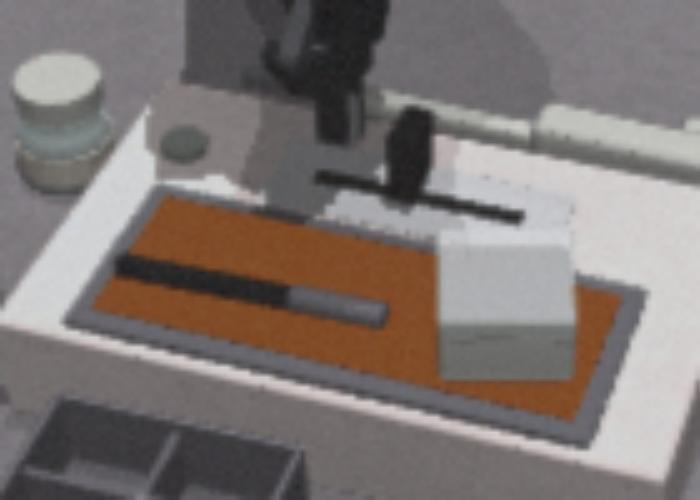

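apply_moves(
  plan=[0.0025, 0.006, 0, 0, 0, 0, 0.0022, 0.0055, 0, -0.5, 0.6, -0.5, 0.0006, 0.0015, 0, 0, 0, 0, 0, 0, 0, 0, 0, 0],
)

```text
time_s: 12.95
position: [476.3, 43.4, 85.3]
orientation: [0.295, 1.566, -0.329]
contact_force: [0.2, -0.5, -0.3]
grip_width: 0.1
```

```bash
python3 m.py
```

```text
t 12.95 view xy [-45.02 -25.4 ] z 85.3 F view 0.4 -0.4 -0.3
joints [-0.59  0.42  0.51  2.09 -0.28  0.73 -0.3 ]  to go [-0.94 -2.42] turn [ 1.01 -1.24  1.07]
orig 109 [-58.28530005 -22.78581069] [-25.0194386   -7.87975796] [-37.86332332 -13.75129859] [-21.68030122 -13.50275624  -8.33827547]
now 132 [-57.47374802 -23.47062002] [-24.77467224   2.16460214] [-36.86650119  -7.51391135] [-20.42009207  -6.49976744   1.13214634]
```

apply_moves(
  plan=[0, 0, 0, 1, -1.2, 1, 0.0004, 0.001, 0, 0, 0, 0, 0.0004, 0.001, 0, 0, 0, 0, 0, 0, 0, 0, 0, 0],
)

```text
time_s: 13.4
position: [477.1, 45.6, 85.2]
orientation: [0.297, 1.551, -0.298]
contact_force: [-0.1, -0.4, 0.3]
grip_width: -0.3
```

```bash
sed -i 's/>-24)/>-14)/' m.py; python3 m.py
```

```text
t 13.4 view xy [-45.11 -23.03] z 85.2 F view 0.1 -0.4 0.3
joints [-0.58  0.41  0.5   2.1  -0.3   0.7  -0.26]  to go [-1.73 -4.66] turn [ 0.03 -0.07  0.06]
orig 57 [-58.14925164 -13.89718158] [-26.11101029  -7.87975796] [-39.99732933  -9.87140766] [-13.49239682  -9.25202803  -8.29649132]
now 110 [-56.81083941 -13.36175887] [-25.20957207   6.02582626] [-37.86896718  -0.91742484] [-12.54829586   0.36522588   5.59569042]
```

apply_moves(
  plan=[-0.003, -0.0075, 0, 0, 0, 0, -0.003, -0.0075, 0, 0, 0, 0, 0, 0, 0, 0, 0, 0, 0, 0, 0, 0, 0, 0, 0, 0, 0, 0, 0, 0],
)

```text
time_s: 13.95
position: [470.4, 28.8, 85.2]
orientation: [0.297, 1.552, -0.299]
contact_force: [0.7, -0.2, 0.2]
grip_width: -0.0
```

```bash
sed -i 's/>-14)/>-24)/' m.py; python3 m.py
```

```text
t 13.95 view xy [-45.07 -41.13] z 85.2 F view 0.7 0.0 0.2
joints [-0.55  0.4   0.5   2.12 -0.29  0.69 -0.23]  to go [ 4.91 12.18] turn [ 0.06 -0.1   0.12]
orig 109 [-58.28530005 -22.78581069] [-25.0194386   -7.87975796] [-37.86332332 -13.75129859] [-21.68030122 -13.50275624  -8.33827547]
now 101 [-57.22059627  -7.49011252] [-25.720846     5.81659845] [-37.52413641   0.18889571] [-6.98827766  0.81378006  5.6032742 ]
```

View pics/s7.png

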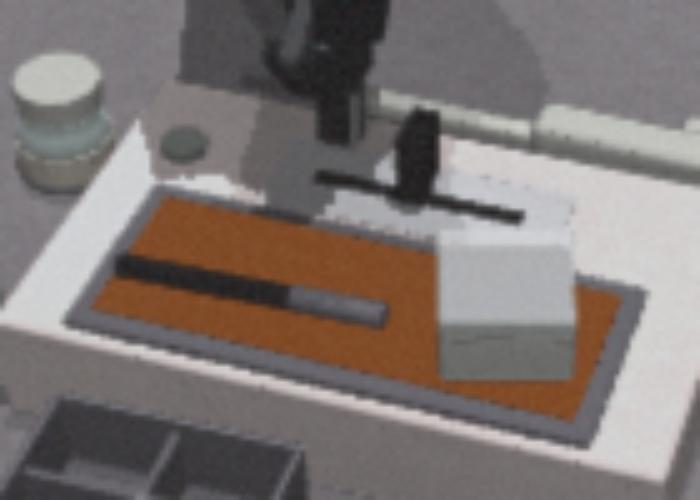

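apply_moves(
  plan=[0, 0, 0.02, 0, 0, 0, 0, 0, 0.035, 0, 0, 0, 0, 0, 0.045, 0, 0, 0, 0, 0, 0.045, 0, 0, 0, -0.01, 0.03, 0.02, 0, 0, 0, -0.015, 0.045, 0, 0, 0, 0, -0.015, 0.045, 0, 0, 0, 0, -0.015, 0.045, 0, 0, 0, 0, -0.015, 0.045, 0, 0, 0, 0, -0.015, 0.045, 0, 0, 0, 0, -0.01, 0.03, 0, 0, 0, 0, 0, 0, 0, 0, 0, 0],
)

```text
time_s: 15.2
position: [367.7, 324.7, 258.8]
orientation: [0.301, 1.55, -0.298]
contact_force: [0.2, -0.2, -0.4]
grip_width: -0.1
```

```bash
python3 m.py; python3 - <<'E'
from h import *
from bench import eyes
f=eyes.grab_frame("top");g=dict(np.load("top0.npz"))
for k in(g,f):
    P=pts(k);v=tov(P);m=(P[...,2]>96)&(P[...,2]<112)&(abs(v[...,0]+45)<22)&(v[...,1]>-50)&(v[...,1]<50);q=v[m];print(m.sum(),q.mean(0),q.min(0),q.max(0))
cv2.imwrite("pics/top9.png",f["pixels"][:,:,::-1])
df=cv2.absdiff(f["pixels"],g["pixels"]).max(2);cv2.imwrite("pics/diff9.png",df)
E
```

```text
t 15.2 view xy [-249.73  196.02] z 258.8 F view 0.2 -0.1 -0.4
joints [-1.08  0.15  0.33  1.92 -0.06  1.08 -1.11]  to go [ 107.64 -283.75] turn [-0.12  0.01  0.23]
orig 109 [-58.28530005 -22.78581069] [-25.0194386   -7.87975796] [-37.86332332 -13.75129859] [-21.68030122 -13.50275624  -8.33827547]
now 103 [-56.89658369  -8.03605   ] [-24.80802539   6.28326038] [-37.50501563   0.29327389] [-6.8704351   1.0453843   5.82381892]
104 [-44.04102379 -14.24157646] [-58.92875485 -21.1989089 ] [-29.1638779   -7.31187302]
102 [-44.0606907   -0.11734633] [-58.70226669  -7.00412469] [-29.33930671   6.75238895]
```

View pics/top9.png

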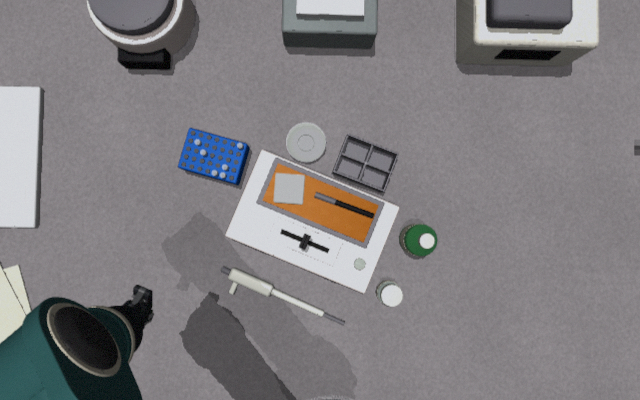

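The lever tab is at the middle of its slot (305,242), viewer y ≈ -0.1 mm. All other objects look unmoved, and the arm is clear of the viewer at lower left.

```bash
python3 -c "
from bench import env;print(env.hand_in())"
```

```text
the job is handed in; nothing more can be done
None
```

The lever is in the third click from home, and the job is handed in at about 15 s with the arm clear of the viewer.

- **Home:** with the fingers shut, I pushed the tab to the home stop with the side of the fingers. The force rose to about 20 N with no further travel. The camera showed the tab had moved 27.8 mm from its start at the second click.
- **Counting back:** I lifted over the tab and pushed it the other way from its home side in roughly 1 mm steps. I checked the force and camera at each of the three clicks.
- **Hang before the third click:** the lever first stopped at about 37 mm of travel, short of the click. I nudged it about 1 mm further than before and it jumped in. It never came near the fourth click.
- **Last checks:** the top camera puts the tab at viewer y = -0.1 mm and the scene camera at +0.3 mm, against 0 for the third click. The contact force is about zero. By eye, the before and after top pictures show everything else where it was.

No check failed or disagreed beyond the cameras' accuracy of about 2 mm. I did make one small mistake, a tool turn of about 0.9° in the wrong direction before the last nudge. I corrected it, and the force then stayed near zero.

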